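# Feel along the pinned repair of an arched frame top

### The job

Feel-check the repaired wooden arch on its sprung rest: put the closed fingertips on the dowel plug next to the square foot and run them lightly along the middle of the rail, over all five plugs in turn without lifting off, to the last plug next to the round foot. Press so that the arch gives a few millimetres on its springs but never goes down to its stops, and leave the pot, tumbler, bottle and eraser where they stand. Finish there, still holding the fingertips lightly on the last plug.

Things in the scene. Friction and masses are not known exactly. Their poses are not given: they have to be found in the camera images.
- stand: sprung rest: a round grey disc 226 mm across, 14 mm thick, fixed on the bench, carrying a wooden arch on four guide posts. Origin: centre of the disc's underside. The arch is a half ring round this axis, bulging to the stand's +x, open to -x: rail 32 mm wide, 20 mm thick, flat on top, centre line of 85 mm radius; its untouched top is 52 mm above the bench.
- arch (a joint): how far the arch is pressed down on its springs (m): 0 untouched, 0.014 at the stops. It only moves straight down, always level; starting it takes about 1 N and each further millimetre about 0.6 N, wherever it is pressed; it springs back.
- plug1 (a point): dark flush dowel plug number 1 of 5, 14 mm across, in the middle of the arch's rail; the point is on its top face (it sinks with the arch). First of the row; from here a straight leg goes on 30 mm to the stand's -x and ends in a square foot 54 mm wide.
- plug2 (a point): dark flush dowel plug number 2 of 5, 14 mm across, in the middle of the arch's rail; the point is on its top face (it sinks with the arch). Next along the rail after plug 1, 65 mm away in a straight line, 45 degrees on round the arch.
- plug3 (a point): dark flush dowel plug number 3 of 5, 14 mm across, in the middle of the arch's rail; the point is on its top face (it sinks with the arch). Next along the rail after plug 2, 65 mm away in a straight line, 45 degrees on round the arch.
- plug4 (a point): dark flush dowel plug number 4 of 5, 14 mm across, in the middle of the arch's rail; the point is on its top face (it sinks with the arch). Next along the rail after plug 3, 65 mm away in a straight line, 45 degrees on round the arch.
- plug5 (a point): dark flush dowel plug number 5 of 5, 14 mm across, in the middle of the arch's rail; the point is on its top face (it sinks with the arch). Last of the row; from here a straight leg goes on 30 mm to the stand's -x and ends in a round foot 32 mm wide.
- pot: white lidded pot, 40 mm across, 22 mm high, standing loose on the disc inside the arch, its lid 16 mm below the arch's top; leave alone. Origin: centre of its underside.
- tumbler: clear ribbed tumbler, 42 mm across, 48 mm high, loose on the bench to the robot's right of the rest; leave alone. Origin: centre of its underside.
- bottle: small amber bottle with black cap, 30 mm across, 81 mm high, loose on the bench behind the rest; leave alone. Origin: centre of its underside.
- rubber_block: cream eraser, 22x13x13 mm, loose on the bench to the robot's right of the rest, near the bench's front edge; leave alone. Origin: centre of its underside.

How it is judged:
By the outcome, as a careful person would: the job done as asked, in the order asked, and still so for the second after the job is handed in, while the arm keeps its last pose, push and grip.
It also fails if it takes over 45 s, if anything falls off the work surface, if the arm or the gripper's body presses on something with over 40 N, if the wrist force passes 120 N, or if a joint passes its speed limit or range.

### The arm

A 6-joint arm with a two-finger parallel gripper is mounted at the origin on a cart in front of the work surface, level with it; the furniture and walls round the work are solid. World frame = base frame: x ahead of the robot, y to its left, z up, the work surface at z = 0. Lengths are in m, angles in rad, forces in N, time in s.
With the tool pointing down it reaches from about 0.3 to 0.875 m from the base axis. Payload 6.4 kg.
Tool frame: the origin (TCP) lies between the finger pads; the fingertips stand ctrl.tip_reach ahead of it and the grasp point (between the pads) lies 11 mm behind it (ctrl.tip_reach is the distance from the TCP to the fingertips, in m); z points along the fingers, x is the direction in which the jaws open and shut, and the axes are right-handed (so a half turn about z gives the same grasp; the last joint's range is limited). The gripper opens to 85 mm and grips with 20 to 120 N. Pads are 22 mm wide; open, the fingers measure 114 mm over their backs; the gripper's body (76 mm by 85 mm) begins 54 mm behind the grasp point. The pads swing forward as they close: fully open they stand 13 mm farther back than shut.
Start: joints at [1.048, 0.181, 1.607, -0, 1.354, -0.206], TCP at [0.179, 0.546, 0.239] pointing down, gripper open.
Joint ranges: [-2.99, 2.99], [-0.89, 2.07], [0.3, 2.58], [-1.14, 4.28], [0, 2.63], [-3.12, 3.12]. Speed limits (rad/s): [2.57, 2.57, 3.01, 3.14, 3.14, 3.14].

### API

Orientations are given as a unit quaternion [w, x, y, z].
In Python, from bench import telemetry, viewer, ticket, nets, ctrl gives the robot as it stands.
- The arm moves only by the tool step_arm, never from a script. Its argument "plan" is a list of rows, each a list of 2 entries, a list of its own where there are three numbers: the shift along the tool's x, y, z in m, then the turn, a rotation vector about the tool's x, y, z in degrees. A call has 1 to 5 rows; each row is the pose to reach, as a shift and turn from the pose commanded when the call began, along the tool's axes at that moment; what a row does not reach only later rows make up. A row lasts 1/10 s, in which the tool goes at most 50 mm and 8.59 degrees, less where a joint would pass 70% of its speed; a pose out of reach is approached as far as the arm can. A call with a gripper value outside its range is refused whole. "fingers" is the opening in per cent of the stroke, from 0 (shut) to 100 (fully open), set as the call begins (left out, the last holds). The fingers move at their own pace and stop on an object; the grip force is fixed at half the most. Time passes only in rows, so rows that repeat a pose let the fingers close. It gives the time, the measured TCP pose, the force and the opening at its end, in the units of the state.
- telemetry.get_obs(): the state, without advancing time (a new reading comes with each control period).
- viewer.camera(name): name is "scene" or "top" or "wrist"; returns the picture (384x512x3 uint8, red, green, blue); there is no depth.
- viewer.get_calibration(name): a dict with "K" (3x3 intrinsics, pixels), "origin" and "orientation" of the camera in the world. Camera axes: x right, y up, looking along -z (the intrinsics and any distortion apply to the point x, -y, -z); pixel columns grow to the right and rows downward; lengths in m; the calibration is good to about 2 mm. A picture is of the moment at which its call begins: read the wrist's pose just before it. get_calibration takes no time and is no camera call; for the wrist camera it gives the pose at the moment of the call.
- ticket.hand_in(): hands the job in, once; it reports no verdict.
Trained networks look in the newest picture that a camera, given by its name, has taken for a name from the list of things; names that differ only in an ending like _2 or _b are one class to them, and where a whole thing is asked for, a point or a joint stands for the part that bears it (a point fixed in the world has none). Each returns a list of dicts, best first, with "score" (0 to 1); they miss things now and then, are a little off and sometimes report something else, mostly with a low value. They report only what shows in the picture. A call takes as long as a camera call.
- nets.boxes_of(thing, camera): "extent" ([left, top, right, bottom] in pixels, round what is visible of it).
The state is a dict: "time_s": time; "q": joint angles; "dq": joint speeds; "joint_efforts": joint torques, N m; "eef_pos": TCP position; "eef_rot": TCP orientation; "wrist_force": force on the tool from outside, world axes, zero at the start; "torque": the same for the moment, N m; "opening": opening from 0.0 (shut) to 1.0 (fully open).
Only numpy, scipy, OpenCV 4.12 (cv2) and the standard library are available. Lean on these libraries where they do the work, as an engineer would, in place of code of your own. Each camera call takes 0.05 s, during which the arm holds its last target.

## Working session

There is one attempt and no reset: what is moved stays moved. The work goes in short steps, Python scripts to look and compute and a tool call to move; the robot and the scene stay as the last step left them, time stands still between calls to the robot, and variables do not carry over. Pictures are saved under pics/ and viewed, and the job is handed in when it is done.

Besides the shell and the picture viewer there is one more tool, called after "Request:" by a JSON object that holds its "method" and its "body", one argument or row to a line. step_arm: Moves the arm, as the interface text tells. Its arguments: {"type":"object","properties":{"plan":{"type":"array"},"fingers":{"type":"number"}},"required":["plan"]}

```bash
ls; mkdir -p pics
python3 - <<'E'
from bench import telemetry, viewer, ticket, nets, ctrl
import cv2,numpy as np
o=telemetry.get_obs(); print(o); print(ctrl.tip_reach)
for n in ("scene","top"):
    im=viewer.camera(n); cv2.imwrite(f"pics/{n}0.png",im[:,:,::-1])
    c=viewer.get_calibration(n); print(n,c)
    for t in ("stand","plug1","plug3","arch","pot","tumbler","bottle","rubber_block"):
        print(t,[(np.round(d["extent"],1).tolist(),round(d["score"],2)) for d in nets.boxes_of(t,n)][:6])
E
```

```text
pics
{'time_s': 0.0, 'q': array([ 1.04772450e+00,  1.81528522e-01,  1.60798664e+00,  7.98584395e-06,
        1.35381976e+00, -2.06351002e-01]), 'dq': array([ 0.00034253,  0.00012563, -0.00084783, -0.00086768, -0.00096132,
        0.00019397]), 'joint_efforts': array([ 1.04868435e-03, -4.44860208e+01, -3.51336551e+01, -3.00381025e-04,
        9.11783951e-03,  1.41458258e-05]), 'eef_pos': array([0.17882192, 0.54592603, 0.23840152]), 'eef_rot': array([ 3.52201970e-04,  8.09769353e-01,  5.86747676e-01, -7.96771776e-04]), 'wrist_force': array([-1.03328242, -0.15963562,  0.24256377]), 'torque': array([ 0.065424  ,  0.04301129, -0.01724365]), 'opening': 0.9992908635652806}
0.008
scene {'K': array([[404.14227202,   0.        , 255.43356861],
       [  0.        , 404.14227202, 192.15342064],
       [  0.        ,   0.        ,   1.        ]]), 'origin': array([ 0.08510901, -0.54282925,  0.55468193]), 'orientation': array([ 0.82751416,  0.42096996, -0.17550482, -0.32741819])}
stand [([174.7, 164.9, 276.1, 241.3], 0.71)]
plug1 [([179.8, 166.3, 265.9, 232.5], 0.68)]
plug3 [([179.8, 166.3, 265.9
[... 327 characters left out ...]
p {'K': array([[357.59065534,   0.        , 252.67564169],
       [  0.        , 357.59065534, 196.83489453],
       [  0.        ,   0.        ,   1.        ]]), 'origin': array([ 0.53516841, -0.05243841,  0.92078214]), 'orientation': array([-0.69752557, -0.02842305,  0.02059383,  0.71569973])}
stand [([188.6, 180.4, 278.6, 268.0], 0.87)]
plug1 [([186.8, 179.0, 250.9, 270.0], 0.68)]
plug3 [([186.8, 179.0, 250.9, 270.0], 0.68)]
arch [([193.3, 181.5, 256.3, 269.5], 0.7), ([199.2, 110.1, 207.3, 127.8], 0.16)]
pot [([226.0, 218.9, 241.8, 233.2], 0.59)]
tumbler [([332.2, 243.9, 352.9, 262.5], 0.63)]
bottle [([196.1, 108.9, 212.5, 127.2], 0.62)]
rubber_block [([306.6, 279.5, 316.9, 289.0], 0.56)]
```

Run:
```python
import cv2
a=cv2.imread("pics/top0.png"); cv2.imwrite("pics/top0c.png",cv2.resize(a[165:285,175:335],None,fx=5,fy=5,interpolation=cv2.INTER_CUBIC))
a=cv2.imread("pics/scene0.png"); cv2.imwrite("pics/scene0c.png",cv2.resize(a[120:270,160:320],None,fx=4,fy=4,interpolation=cv2.INTER_CUBIC))
```

```text
(no output)
```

View pics/top0.png

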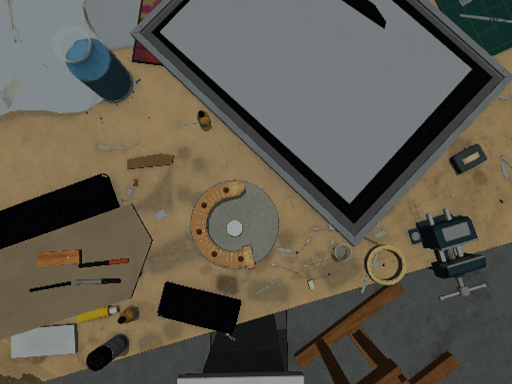

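View pics/scene0.png

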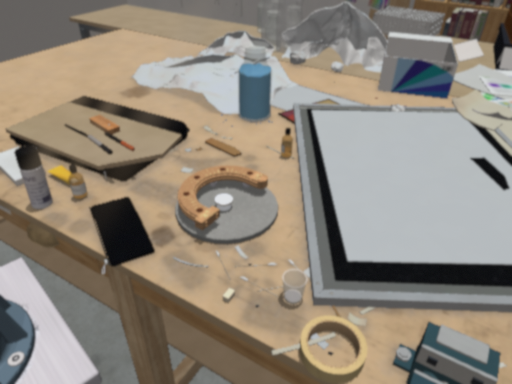

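```bash
sleep 1
```

```text
(no output)
```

View pics/top0c.png

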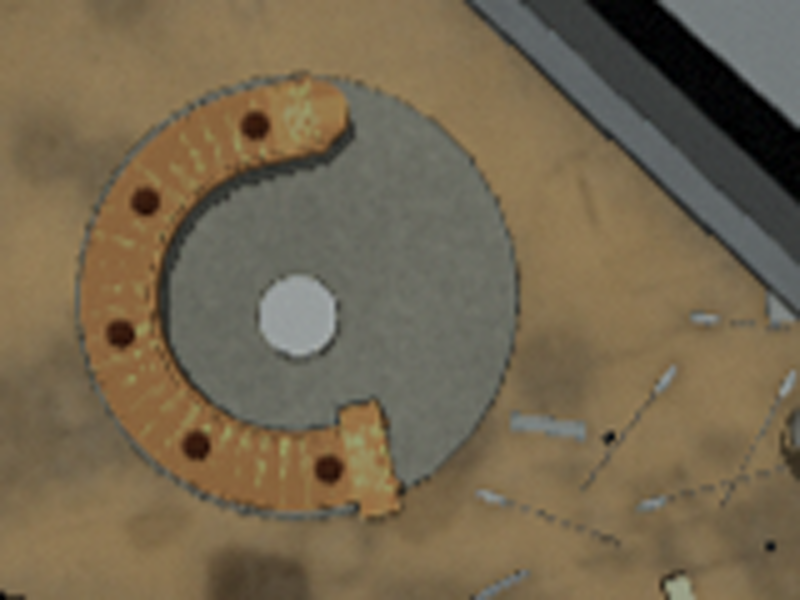

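View pics/scene0c.png

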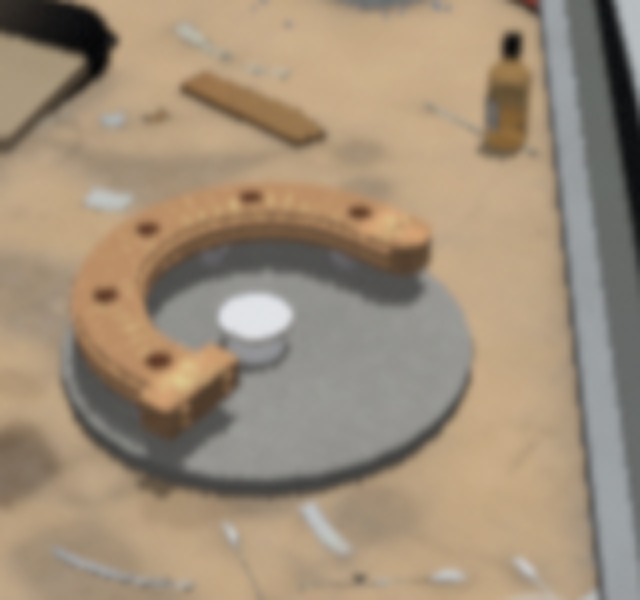

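```bash
cat > h.py <<'E'
import numpy as np, cv2
from scipy.spatial.transform import Rotation as R
from scipy.optimize import least_squares
def rot(q): return R.from_quat([q[1],q[2],q[3],q[0]]).as_matrix()
def proj(c,P):
    p=(np.atleast_2d(P)-c["origin"])@rot(c["orientation"]); p=p*[1,-1,-1]
    uv=p@np.array(c["K"]).T; return uv[:,:2]/uv[:,2:]
def ray(c,uv,z):
    uv=np.atleast_2d(uv); d=np.c_[uv,np.ones(len(uv))]@np.linalg.inv(c["K"]).T*[1,-1,-1]@rot(c["orientation"]).T
    t=(z-c["origin"][2])/d[:,2]; return c["origin"]+d*t[:,None]
A=np.radians([-90,-45,0,45,90])
def plugs(x,y,yaw,z=0.052,s=1,a=A):
    a=np.asarray(a)*s+yaw
    return np.c_[x+.085*np.cos(a),y+.085*np.sin(a),np.full(len(a),z)]
def dark(im,uv0,r=3):  # weighted centroid of darkness
    out=[]
    g=im.astype(float).sum(2)
    for u,v in uv0:
        for _ in range(4):
            U,V=np.meshgrid(np.arange(512),np.arange(384)); m=(np.hypot(U-u,V-v)<=r)
            w=np.where(m,np.clip(np.median(g[m])*1.0-g,0,None),0)
            u,v=(w*U).sum()/w.sum(),(w*V).sum()/w.sum()
        out.append((u,v))
    return np.array(out)
E
python3 - <<'E'
from h import *
from bench import viewer
T=np.array([(329,469),(197,445),(120,333),(146,200),(255,125)])/5+[175-.4,165-.4]
S=np.array([(158,360),(105,294),(148,229),(250,197),(360,212)])/4+[160-.375,120-.375]
ct,cs=viewer.get_calibration("top"),viewer.get_calibration("scene")
it,is_=cv2.imread("pics/top0.png"),cv2.imread("pics/scene0.png")
T2,S2=dark(it,T,4),dark(is_,S,4)
print(T.round(1).tolist(),T2.round(1).tolist());print(S.round(1).tolist(),S2.round(1).tolist())
for n,c,uv in(("t",ct,T2),("s",cs,S2)):
    P=ray(c,uv,.052);print(n,P.round(4).tolist(),np.linalg.norm(np.diff(P,axis=0),axis=1).round(4))
    f=lambda p,s:(plugs(p[0],p[1],p[2],s=s)-P)[:,:2].ravel()
    for s in(1,-1):
      for y0 in (0,1.5,3,-1.5):
        r=least_squares(f,[*P[:,:2].mean(0),y0],args=(s,))
        if r.cost<1e-3: print(s,r.x,r.cost**.5, np.abs(r.fun).max())
for t,uv,z in (("bottle",(204,127),0),("tumbler",(342,253),.03),("block",(312,284),.006),("pot",(234.5,228),.036)): print(t,ray(ct,uv,z).round(3))
E
```

```text
[[240.4, 258.4], [214.0, 253.6], [198.6, 231.2], [203.8, 204.6], [225.6, 189.6]] [[240.3, 258.5], [214.0, 253.9], [198.8, 231.5], [203.8, 205.1], [225.7, 189.8]]
[[199.1, 209.6], [185.9, 193.1], [196.6, 176.9], [222.1, 168.9], [249.6, 172.6]] [[199.1, 209.7], [185.8, 193.4], [196.4, 176.8], [222.2, 168.8], [249.4, 172.6]]
t [[0.4476, -0.01, 0.052], [0.4602, 0.0532, 0.052], [0.5149, 0.089, 0.052], [0.5786, 0.076, 0.052], [0.6145, 0.0218, 0.052]] [0.0645 0.0654 0.065  0.065 ]
-1 [0.53089954 0.00569634 1.76072312] 0.00039108148283262874 0.00033045118894403994
-1 [0.53089954 0.00569634 1.76072312] 0.00039108148283261416 0.00033045120739045794
-1 [0.53089954 0.00569634 1.76072312] 0.00039108148283262506 0.00033045132029875524
-1 [ 0.53089954  0.00569634 -4.52246219] 0.00039108148283272345 0.0003304514584959832
s [[0.4477, -0.0095, 0.052], [0.4609, 0.054, 0.052], [0.5154, 0.0898, 0.052], [0.5795, 0.0766, 0.052], [0.6149, 0.0226, 0.052]] [0.0648 0.0652 0.0654 0.0645]
-1 [0.53140173 0.00638854 1.75994958] 0.00040029769322274075 0.00035121974154073143
-1 [0.53140173 0.00638854 1.75994958] 0.0004002976932226386 0.0003512197711255105
-1 [0.53140173 0.00638854 1.75994959] 0.00040029769322278395 0.00035121993952758057
-1 [ 0.53140173  0.00638854 -4.52323571] 0.0004002976932244121 0.0003512201498344636
bottle [[0.786 0.08  0.   ]]
tumbler [[ 0.453 -0.26   0.03 ]]
block [[ 0.375 -0.187  0.006]]
pot [[0.521 0.003 0.036]]
```

Request:
{"method": "step_arm", "body": {
  "plan": [
    [[-0.03,0.029,0],[0,0,-3.63]],
    [[-0.063,0.061,0],[0,0,-7.26]],
    [[-0.096,0.093,0],[0,0,-10.89]],
    [[-0.13,0.125,0],[0,0,-14.52]],
    [[-0.164,0.158,0],[0,0,-18.15]]
  ],
  "fingers": 0
}}

```text
time_s: 1.4
eef_pos: [0.2785, 0.3399, 0.2394]
eef_rot: [0.0, 0.706, 0.708, 0.0]
wrist_force: [1.6, -0.2, 1.2]
opening: 0.146
```

Request:
{"method": "step_arm", "body": {
  "plan": [
    [[-0.04,0.02,0],[0,0,0]],
    [[-0.08,0.04,0],[0,0,0]],
    [[-0.12,0.06,0],[0,0,0]],
    [[-0.16,0.08,0],[0,0,0]],
    [[-0.2,0.1,0],[0,0,0]]
  ]
}}

```text
time_s: 1.9
eef_pos: [0.3788, 0.1396, 0.2397]
eef_rot: [0.0, 0.707, 0.707, 0.001]
wrist_force: [0.5, 0.3, 0.4]
opening: -0.003
```

Request:
{"method": "step_arm", "body": {
  "plan": [
    [[-0.04,0.018,0],[0,0,0]],
    [[-0.08,0.036,0],[0,0,0]],
    [[-0.12,0.054,0.02],[0,0,0]],
    [[-0.15,0.069,0.04],[0,0,0]],
    [[-0.15,0.069,0.05],[0,0,0]]
  ]
}}

```text
time_s: 2.4
eef_pos: [0.448, -0.012, 0.1881]
eef_rot: [0.0, 0.709, 0.706, -0.0]
wrist_force: [-0.5, 0.3, 0.4]
opening: 0.0
```

Run:
```python
from h import *
from bench import viewer,telemetry,nets
o=telemetry.get_obs();print(o["eef_pos"],o["eef_rot"],o["wrist_force"],o["time_s"])
c=viewer.get_calibration("wrist"); im=viewer.camera("wrist")[:,:,::-1].copy()
print(c)
P=plugs(.5312,.0060,1.760,s=-1)
for u,v in proj(c,P): cv2.drawMarker(im,(int(round(u)),int(round(v))),(0,255,0),0,10)
cv2.imwrite("pics/w1.png",im); print(proj(c,P))
t=viewer.camera("top")[:,:,::-1]; cv2.imwrite("pics/top1.png",cv2.resize(t[165:285,175:335],None,fx=5,fy=5))
```

```text
[ 0.44800401 -0.01196446  0.18812604] [ 9.72580889e-05  7.08688344e-01  7.05521517e-01 -4.59213677e-04] [-0.51579561  0.31101845  0.42763003] 2.4
{'K': array([[296.35786048,   0.        , 252.46902939],
       [  0.        , 296.35786048, 188.89658298],
       [  0.        ,   0.        ,   1.        ]]), 'origin': array([ 0.36542857, -0.01102998,  0.32231488]), 'orientation': array([ 0.69909322, -0.1163001 , -0.11572856,  0.69595248])}
[[253.97333802 178.77370426]
 [319.90577942 191.50570719]
 [351.10171847 241.32189011]
 [333.09568013 293.05523576]
 [282.5635011  319.45363098]]
```

View pics/w1.png

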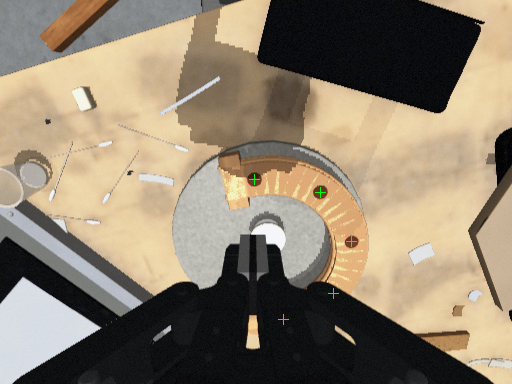

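Request:
{"method": "step_arm", "body": {
  "plan": [
    [[0.001,0,0.035],[0,0,0]],
    [[0.002,0,0.075],[0,0,0]],
    [[0.002,0,0.105],[0,0,0]],
    [[0.002,0,0.118],[0,0,0]],
    [[0.002,0,0.118],[0,0,0]]
  ]
}}

```text
time_s: 3.0
eef_pos: [0.4455, -0.005, 0.0701]
eef_rot: [-0.002, 0.706, 0.708, -0.001]
wrist_force: [-0.2, -0.4, -0.1]
opening: 0.002
```

Run:
```python
from bench import telemetry
for i in range(3):
    o=telemetry.get_obs();print(o["eef_pos"],o["eef_rot"],o["wrist_force"],o["torque"],o["time_s"])
```

```text
[ 0.44550017 -0.00501051  0.07012444] [-0.00167135  0.70647973  0.70773082 -0.00082097] [-0.19951913 -0.41332896 -0.12219142] [ 0.02141029 -0.0152671   0.0152763 ] 3.0
[ 0.44550017 -0.00501051  0.07012444] [-0.00167135  0.70647973  0.70773082 -0.00082097] [-0.19951913 -0.41332896 -0.12219142] [ 0.02141029 -0.0152671   0.0152763 ] 3.0
[ 0.44550017 -0.00501051  0.07012444] [-0.00167135  0.70647973  0.70773082 -0.00082097] [-0.19951913 -0.41332896 -0.12219142] [ 0.02141029 -0.0152671   0.0152763 ] 3.0
```

Request:
{"method": "step_arm", "body": {
  "plan": [
    [[0,0,0],[0,0,0]],
    [[0,0,0],[0,0,0]]
  ]
}}

```text
time_s: 3.2
eef_pos: [0.4484, -0.0064, 0.0729]
eef_rot: [0.001, 0.707, 0.707, 0.001]
wrist_force: [0.1, 0.2, -0.1]
opening: -0.003
```

Request:
{"method": "step_arm", "body": {
  "plan": [
    [[0,0,0],[0,0,0]]
  ]
}}

```text
time_s: 3.3
eef_pos: [0.4482, -0.0067, 0.0727]
eef_rot: [0.001, 0.707, 0.707, 0.001]
wrist_force: [-0.2, -0.2, 0.1]
opening: -0.004
```

Run:
```python
from h import *
from bench import telemetry,viewer
for i in range(2):
    o=telemetry.get_obs();print(o["eef_pos"],o["eef_rot"],o["wrist_force"],o["q"],o["time_s"])
    a=viewer.camera("scene")[:,:,::-1]
cv2.imwrite("pics/s1.png",cv2.resize(a[90:240,130:290],None,fx=4,fy=4))
a=viewer.camera("wrist")[:,:,::-1].copy()
c=viewer.get_calibration("wrist")
for u,v in proj(c,plugs(.5312,.0060,1.760,s=-1)): cv2.drawMarker(a,(int(round(u)),int(round(v))),(0,255,0),0,10)
cv2.imwrite("pics/w2.png",a)
```

```text
[ 0.44821809 -0.00667298  0.07268567] [1.19865432e-03 7.06941426e-01 7.07270752e-01 6.82290031e-04] [-0.22120915 -0.21582724  0.09679131] [-2.80824773e-01  1.33316020e-01  2.04562264e+00  4.42283563e-05
  9.59895762e-01 -1.85211216e+00] 3.3
[ 0.44804105 -0.00672271  0.0724794 ] [1.02780981e-03 7.07015642e-01 7.07196927e-01 5.76675326e-04] [-0.47792555 -0.03399265  1.08750334] [-2.81034730e-01  1.33610455e-01  2.04583390e+00  2.03419376e-05
  9.59791289e-01 -1.85209908e+00] 3.35
```

View pics/s1.png

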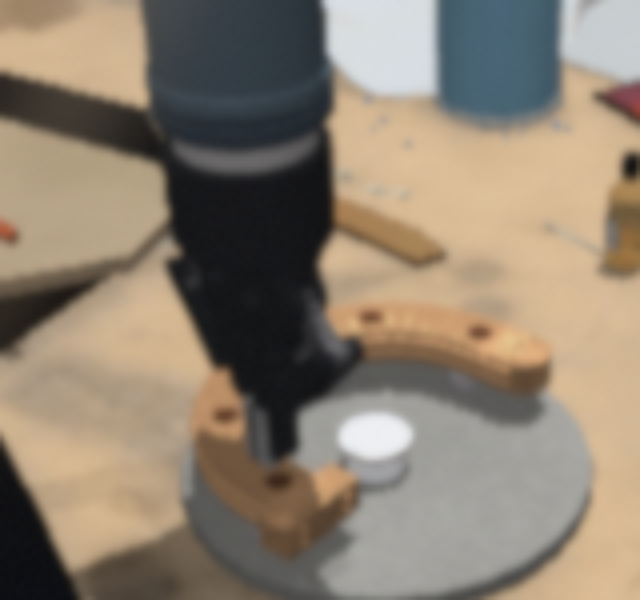

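View pics/w2.png

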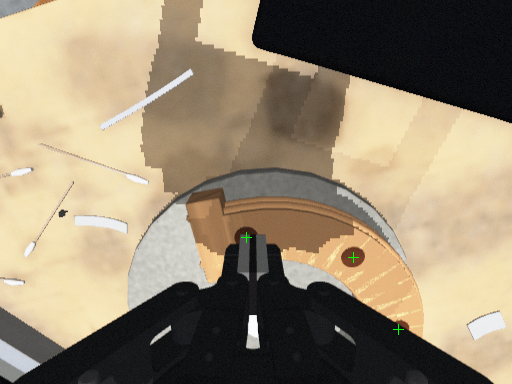

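Request:
{"method": "step_arm", "body": {
  "plan": [
    [[-0.001,0,0.002],[0,0,0]],
    [[-0.002,0,0.004],[0,0,0]],
    [[-0.003,0,0.006],[0,0,0]],
    [[-0.003,0,0.008],[0,0,0]],
    [[-0.003,0,0.01],[0,0,0]]
  ]
}}

```text
time_s: 3.95
eef_pos: [0.447, -0.0097, 0.061]
eef_rot: [-0.0, 0.707, 0.707, -0.0]
wrist_force: [-0.3, -0.2, 0.1]
opening: -0.0
```

Request:
{"method": "step_arm", "body": {
  "plan": [
    [[0,0,0],[0,0,0]],
    [[0,0,0],[0,0,0]]
  ]
}}

```text
time_s: 4.15
eef_pos: [0.4471, -0.0096, 0.0612]
eef_rot: [-0.0, 0.707, 0.707, -0.0]
wrist_force: [0.2, -0.4, 0.5]
opening: 0.001
```

Request:
{"method": "step_arm", "body": {
  "plan": [
    [[0,0,0.001],[0,0,0]],
    [[0,0,0.002],[0,0,0]],
    [[0,0,0.003],[0,0,0]],
    [[0,0,0.0045],[0,0,0]],
    [[0,0,0.006],[0,0,0]]
  ]
}}

```text
time_s: 4.65
eef_pos: [0.4473, -0.0097, 0.0554]
eef_rot: [0.0, 0.707, 0.707, 0.0]
wrist_force: [-0.9, 0.7, 3.9]
opening: -0.001
```

Request:
{"method": "step_arm", "body": {
  "plan": [
    [[0,0,0],[0,0,0]],
    [[0,0,0],[0,0,0]]
  ]
}}

```text
time_s: 4.85
eef_pos: [0.4473, -0.0097, 0.0554]
eef_rot: [0.0, 0.707, 0.707, 0.0]
wrist_force: [0.0, 0.0, 4.7]
opening: 0.001
```

Run:
```python
from h import *
from bench import telemetry,viewer
o=telemetry.get_obs();print(o["eef_pos"],o["eef_rot"],o["wrist_force"],o["torque"],o["time_s"])
a=viewer.camera("scene")[:,:,::-1]
cv2.imwrite("pics/s2.png",cv2.resize(a[130:250,150:290],None,fx=5,fy=5))
a=viewer.camera("wrist")[:,:,::-1].copy()
cv2.imwrite("pics/w3.png",a)
```

```text
[ 0.44732927 -0.00968954  0.05541957] [1.19035634e-04 7.07112492e-01 7.07101057e-01 7.01872365e-05] [0.036166  0.0453219 4.732833 ] [0.09342695 0.08225875 0.02145189] 4.85
```

View pics/s2.png

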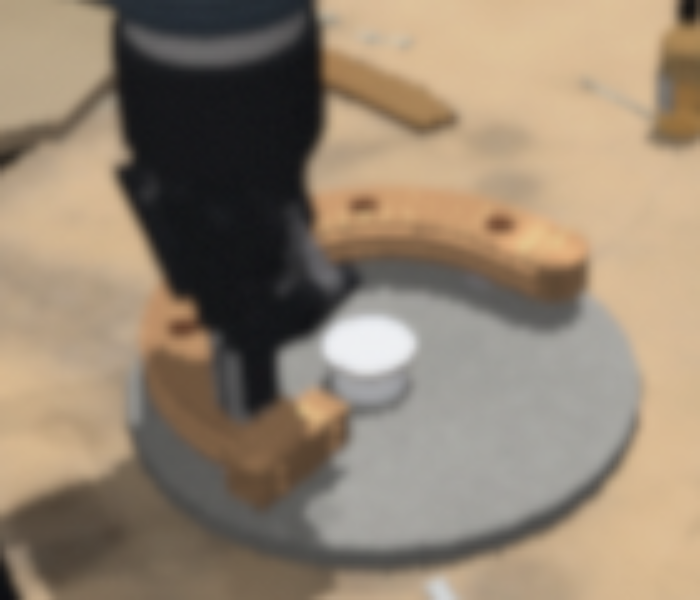

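View pics/w3.png

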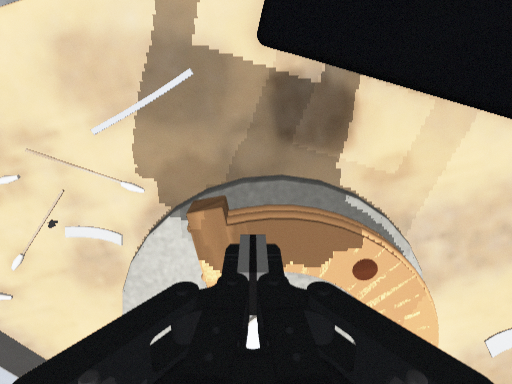

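Run:
```python
from h import *
x,y,yaw=.5312,.0060,1.760
for k in range(12):
    d=np.radians(90-15*k-np.arange(0,18,3))+yaw
    P=np.c_[x+.085*np.cos(d),y+.085*np.sin(d)]
    print(k,"start",P[0].round(4),"end",P[-1].round(4),"tool",[[round(1000*b,1),round(1000*a,1)] for a,b in P[1:]-P[0]])
```

```text
0 start [ 0.4477 -0.01  ] end [0.4464 0.0122] tool [[np.float64(4.4), np.float64(-0.7)], [np.float64(8.8), np.float64(-1.2)], [np.float64(13.3), np.float64(-1.5)], [np.float64(17.7), np.float64(-1.5)], [np.float64(22.2), np.float64(-1.3)]]
1 start [0.4464 0.0122] end [0.4509 0.0339] tool [[np.float64(4.4), np.float64(0.4)], [np.float64(8.8), np.float64(1.1)], [np.float64(13.2), np.float64(2.0)], [np.float64(17.5), np.float64(3.1)], [np.float64(21.7), np.float64(4.5)]]
2 start [0.4509 0.0339] end [0.4609 0.0537] tool [[np.float64(4.2), np.float64(1.6)], [np.float64(8.2), np.float64(3.4)], [np.float64(12.2), np.float64(5.4)], [np.float64(16.1), np.float64(7.6)], [np.float64(19.8), np.float64(10.0)]]
3 start [0.4609 0.0537] end [0.4756 0.0703] tool [[np.float64(3.6), np.float64(2.6)], [np.float64(7.1), np.float64(5.4)], [np.float64(10.4), np.float64(8.3)], [np.float64(13.6), np.float64(11.5)], [np.float64(16.6), np.float64(14.7)]]
4 start [0.4756 0.0703] end [0.4942 0.0825] tool [[np.float64(2.8), np.float64(3.4)], [np.float64(5.5), np.float64(7.0)], [np.float64(7.9), np.float64(10.7)],
[... 1039 characters left out ...]
763] end [0.5955 0.0616] tool [[np.float64(-2.6), np.float64(3.6)], [np.float64(-5.4), np.float64(7.1)], [np.float64(-8.3), np.float64(10.4)], [np.float64(-11.5), np.float64(13.6)], [np.float64(-14.7), np.float64(16.6)]]
10 start [0.5955 0.0616] end [0.6077 0.043 ] tool [[np.float64(-3.4), np.float64(2.8)], [np.float64(-7.0), np.float64(5.5)], [np.float64(-10.7), np.float64(7.9)], [np.float64(-14.6), np.float64(10.2)], [np.float64(-18.5), np.float64(12.2)]]
11 start [0.6077 0.043 ] end [0.6147 0.022 ] tool [[np.float64(-4.1), np.float64(1.8)], [np.float64(-8.2), np.float64(3.5)], [np.float64(-12.4), np.float64(4.9)], [np.float64(-16.7), np.float64(6.0)], [np.float64(-21.1), np.float64(7.0)]]
```

Request:
{"method": "step_arm", "body": {
  "plan": [
    [[0.0044,-0.0005,0],[0,0,0]],
    [[0.0088,-0.001,0],[0,0,0]],
    [[0.0132,-0.0012,0],[0,0,0]],
    [[0.0176,-0.0012,0],[0,0,0]],
    [[0.022,-0.001,0],[0,0,0]]
  ]
}}

```text
time_s: 5.45
eef_pos: [0.4461, 0.0127, 0.0553]
eef_rot: [0.0, 0.707, 0.707, -0.0]
wrist_force: [0.6, -2.3, 3.4]
opening: 0.0
```

Request:
{"method": "step_arm", "body": {
  "plan": [
    [[0.0043,0.0006,0],[0,0,0]],
    [[0.0086,0.0013,0],[0,0,0]],
    [[0.013,0.0022,0],[0,0,0]],
    [[0.0173,0.0033,0],[0,0,0]],
    [[0.0214,0.0047,0],[0,0,0]]
  ]
}}

```text
time_s: 5.95
eef_pos: [0.4507, 0.0342, 0.0552]
eef_rot: [-0.0, 0.707, 0.707, -0.0]
wrist_force: [0.6, -2.7, 3.4]
opening: -0.003
```

Request:
{"method": "step_arm", "body": {
  "plan": [
    [[0.0042,0.0016,0],[0,0,0]],
    [[0.0082,0.0034,0],[0,0,0]],
    [[0.0122,0.0054,0],[0,0,0]],
    [[0.0161,0.0076,0],[0,0,0]],
    [[0.0198,0.01,0],[0,0,0]]
  ]
}}

```text
time_s: 6.45
eef_pos: [0.4609, 0.0539, 0.0552]
eef_rot: [-0.0, 0.707, 0.707, -0.0]
wrist_force: [-1.5, -1.4, 3.4]
opening: -0.004
```

Request:
{"method": "step_arm", "body": {
  "plan": [
    [[0.0036,0.0026,0],[0,0,0]],
    [[0.0071,0.0054,0],[0,0,0]],
    [[0.0104,0.0083,0],[0,0,0]],
    [[0.0135,0.0115,0],[0,0,0]],
    [[0.0165,0.0147,0],[0,0,0]]
  ]
}}

```text
time_s: 6.95
eef_pos: [0.4757, 0.0703, 0.0552]
eef_rot: [-0.0, 0.707, 0.707, -0.0]
wrist_force: [-2.2, -2.6, 3.9]
opening: -0.003
```

Request:
{"method": "step_arm", "body": {
  "plan": [
    [[0.0028,0.0034,0],[0,0,0]],
    [[0.0055,0.007,0],[0,0,0]],
    [[0.0079,0.0107,0],[0,0,0]],
    [[0.0102,0.0146,0],[0,0,0]],
    [[0.0122,0.0185,0],[0,0,0]]
  ]
}}

```text
time_s: 7.45
eef_pos: [0.4943, 0.0825, 0.0552]
eef_rot: [-0.0, 0.707, 0.707, -0.0]
wrist_force: [-2.1, -1.2, 4.1]
opening: -0.003
```

Request:
{"method": "step_arm", "body": {
  "plan": [
    [[0.0018,0.0041,0],[0,0,0]],
    [[0.0035,0.0082,0],[0,0,0]],
    [[0.0049,0.0124,0],[0,0,0]],
    [[0.006,0.0167,0],[0,0,0]],
    [[0.007,0.0211,0],[0,0,0]]
  ]
}}

```text
time_s: 7.95
eef_pos: [0.5154, 0.0894, 0.0552]
eef_rot: [-0.0, 0.707, 0.707, -0.0]
wrist_force: [-3.4, 0.2, 5.2]
opening: -0.0
```

Run:
```python
from h import *
from bench import telemetry,viewer
a=viewer.camera("scene")[:,:,::-1]
cv2.imwrite("pics/s3.png",cv2.resize(a[130:250,150:290],None,fx=5,fy=5))
o=telemetry.get_obs();print(o["eef_pos"],o["wrist_force"],o["time_s"])
```

```text
[0.5162282  0.08945124 0.05545297] [-1.91781986  0.7104153   4.51761231] 8.0
```

View pics/s3.png

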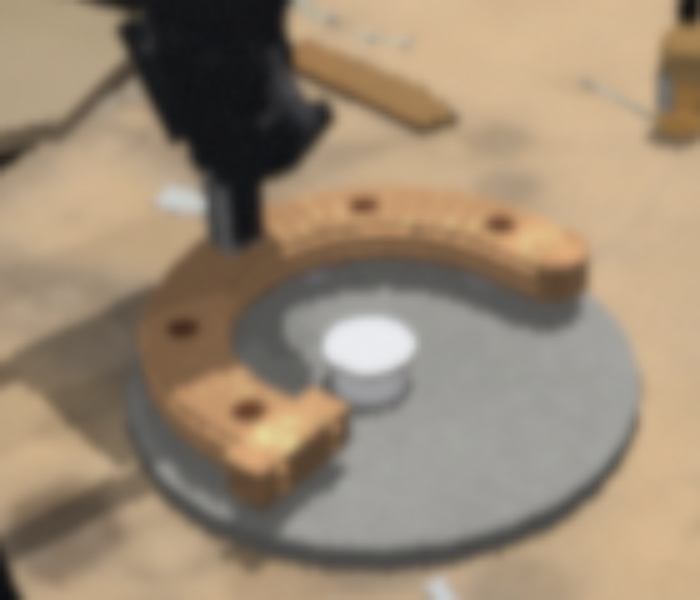

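The picture shows the tips on plug 3 (about pixel 235,245 in the crop), with the arch slightly sunk and the pot undisturbed. I'll carry on.

Request:
{"method": "step_arm", "body": {
  "plan": [
    [[0.0007,0.004,0],[0,0,0]],
    [[0.0012,0.0083,0],[0,0,0]],
    [[0.0015,0.0127,0],[0,0,0]],
    [[0.0015,0.017,0],[0,0,0]],
    [[0.0013,0.0214,0],[0,0,0]]
  ]
}}

```text
time_s: 8.5
eef_pos: [0.5369, 0.0906, 0.0553]
eef_rot: [-0.0, 0.707, 0.707, 0.0]
wrist_force: [-2.8, 0.3, 3.3]
opening: -0.003
```

Request:
{"method": "step_arm", "body": {
  "plan": [
    [[-0.0004,0.0044,0],[0,0,0]],
    [[-0.0011,0.0088,0],[0,0,0]],
    [[-0.002,0.0132,0],[0,0,0]],
    [[-0.0031,0.0175,0],[0,0,0]],
    [[-0.0045,0.0217,0],[0,0,0]]
  ]
}}

```text
time_s: 9.0
eef_pos: [0.5587, 0.086, 0.0553]
eef_rot: [-0.0, 0.707, 0.707, 0.0]
wrist_force: [-2.9, 0.5, 4.1]
opening: -0.003
```

Request:
{"method": "step_arm", "body": {
  "plan": [
    [[-0.0016,0.0042,0],[0,0,0]],
    [[-0.0034,0.0082,0],[0,0,0]],
    [[-0.0054,0.0122,0],[0,0,0]],
    [[-0.0076,0.0161,0],[0,0,0]],
    [[-0.01,0.0198,0],[0,0,0]]
  ]
}}

```text
time_s: 9.5
eef_pos: [0.5785, 0.0759, 0.0553]
eef_rot: [0.0, 0.707, 0.707, 0.0]
wrist_force: [-1.7, 1.2, 3.6]
opening: -0.001
```

Request:
{"method": "step_arm", "body": {
  "plan": [
    [[-0.0024,0.0038,0],[0,0,0]],
    [[-0.0051,0.0074,0],[0,0,0]],
    [[-0.008,0.0107,0],[0,0,0]],
    [[-0.0112,0.0139,0],[0,0,0]],
    [[-0.0144,0.0169,0],[0,0,0]]
  ]
}}

```text
time_s: 10.0
eef_pos: [0.5953, 0.0614, 0.0554]
eef_rot: [0.0, 0.707, 0.707, 0.0]
wrist_force: [-2.6, 2.3, 3.2]
opening: -0.002
```

Request:
{"method": "step_arm", "body": {
  "plan": [
    [[-0.0034,0.0028,0],[0,0,0]],
    [[-0.007,0.0055,0],[0,0,0]],
    [[-0.0107,0.0079,0],[0,0,0]],
    [[-0.0146,0.0102,0],[0,0,0]],
    [[-0.0185,0.0122,0],[0,0,0]]
  ]
}}

```text
time_s: 10.5
eef_pos: [0.6075, 0.0428, 0.0554]
eef_rot: [0.0, 0.707, 0.707, 0.0]
wrist_force: [0.1, 3.1, 3.0]
opening: -0.001
```

Request:
{"method": "step_arm", "body": {
  "plan": [
    [[-0.0041,0.0018,0],[0,0,0]],
    [[-0.0082,0.0035,0],[0,0,0]],
    [[-0.0124,0.0049,0],[0,0,0]],
    [[-0.0167,0.006,0],[0,0,0]],
    [[-0.0209,0.007,0],[0,0,0]]
  ]
}}

```text
time_s: 11.0
eef_pos: [0.6143, 0.0219, 0.0553]
eef_rot: [0.0, 0.707, 0.707, 0.0]
wrist_force: [-0.3, 3.1, 4.5]
opening: 0.003
```

Request:
{"method": "step_arm", "body": {
  "plan": [
    [[0,0,0],[0,0,0]],
    [[0,0,0],[0,0,0]],
    [[0,0,0],[0,0,0]]
  ]
}}

```text
time_s: 11.3
eef_pos: [0.6145, 0.0214, 0.0555]
eef_rot: [0.001, 0.707, 0.707, -0.0]
wrist_force: [0.5, -2.5, 3.3]
opening: 0.002
```

Run:
```python
from h import *
from bench import telemetry,viewer,nets
o=telemetry.get_obs();print(o["eef_pos"],o["wrist_force"],o["time_s"])
a=viewer.camera("scene")[:,:,::-1]
for t in ("pot","tumbler","bottle","rubber_block"): print(t,[(np.round(d["extent"],1).tolist(),round(d["score"],2)) for d in nets.boxes_of(t,"scene")][:3])
cv2.imwrite("pics/s4.png",cv2.resize(a[110:250,150:310],None,fx=4,fy=4))
a=viewer.camera("wrist")[:,:,::-1].copy()
cv2.imwrite("pics/w4.png",a)
```

```text
[0.61449014 0.02141038 0.05549395] [ 0.51043492 -2.51582412  3.27806002] 11.3
pot [([214.3, 193.2, 233.2, 209.9], 0.55)]
tumbler [([282.2, 267.8, 306.8, 306.3], 0.73)]
bottle [([283.0, 126.5, 294.4, 161.3], 0.68)]
rubber_block [([178.6, 167.2, 270.6, 230.4], 0.15)]
```

View pics/s4.png

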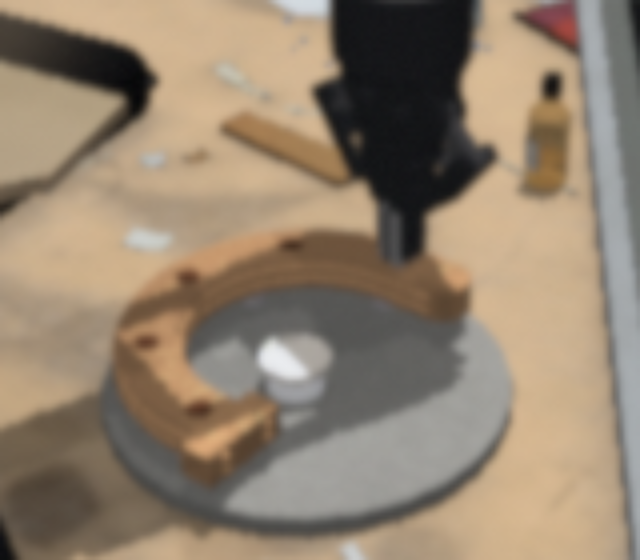

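View pics/w4.png

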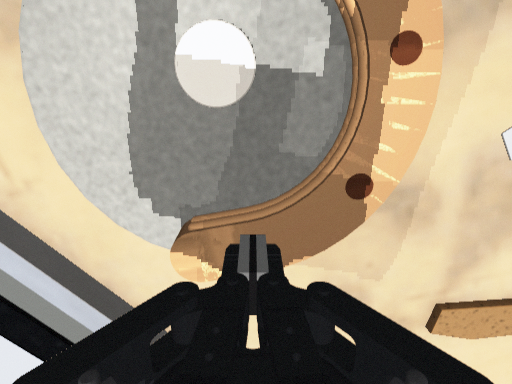

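Run:
```python
from h import *
from bench import telemetry,viewer,ticket
a=viewer.camera("scene")[:,:,::-1]; b=cv2.imread("pics/scene0.png")
s=np.s_[260:315,205:320]
print("eraser/tumbler diff", np.abs(a[s].astype(int)-b[s]).mean(), np.abs(a[283:302,222:236].astype(int)-b[283:302,222:236]).mean())
o=telemetry.get_obs();print(o["eef_pos"],o["wrist_force"],o["time_s"])
cv2.imwrite("pics/s5.png",cv2.resize(np.hstack([b[s],a[s]]),None,fx=3,fy=3))
print(ticket.hand_in())
```

```text
eraser/tumbler diff 10.541501976284586 10.43984962406015
[0.6143855  0.02212121 0.05542678] [ 0.94834496 -2.65773438  3.65187022] 11.65
the job is handed in; nothing more can be done
None
```

View pics/s5.png

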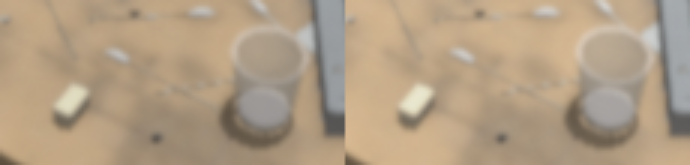

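I ran the closed fingertips from plug 1 over plugs 2, 3 and 4 to plug 5 in one unbroken stroke. I then handed the job in at about 11.7 s, still pressing lightly on plug 5.

- **Path:** The two fixed cameras agreed on the arch to within 1 mm. The measured tip position was within about 1 mm of each plug as I reached it.
- **Pressure:** The tips held about 4.5 to 5 mm below the untouched top all the way along, well clear of the 14 mm stops. The upward force in the readings was 3 to 5 N. I took these readings every 0.5 s, so contact between them is inferred from the steady height.
- **Last check on plug 5:** The tips were at (0.614, 0.022), against the estimated plug position of (0.615, 0.022). They were about 4.6 mm down with 3.7 N upward, plus about 2.7 N of leftover sideways friction.
- **Loose objects:** The network found the pot, tumbler and bottle within about 3 px of where they started. It missed the eraser in the final scene picture. Comparing the first and last pictures side by side shows the eraser and tumbler in place, with only the lighting changed. I viewed that comparison just after handing in.

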